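# Dial the preset on a tattoo power unit and load it

### The arm

A 6-joint arm with a two-finger parallel gripper is mounted at the origin on the work surface. World frame = base frame: x ahead of the robot, y to its left, z up, the work surface at z = 0. Lengths are in m, angles in rad, forces in N, time in s.
With the tool pointing down it reaches from about 0.35 to 0.725 m from the base axis. Payload 6 kg.
Tool frame: the origin (TCP) lies at the very end of the fingers, on their centre line; the grasp point (between the pads) lies 19 mm behind it; z points along the fingers, y is the line along which they close (so a half turn about z gives the same grasp; the last joint's range is limited). The gripper opens to 85 mm and grips with 20 to 120 N. Pads are 22 mm wide; open, the fingers measure 114 mm over their backs; the gripper's body (76 mm by 85 mm) begins 54 mm behind the grasp point. The pads swing forward as they close: fully open they stand 13 mm farther back than shut.
Start: joints at [-0.835, 0.04, 0.085, 0, -1.615, -0.334], TCP at [0.235, -0.552, 0.231] pointing down, gripper open.
Joint ranges: [-2.56, 2.56], [-1.29, 2.01], [-1.08, 1.49], [-3.29, 1.98], [-2.81, -0.18], [-2.99, 2.99]. Speed limits (rad/s): [2.57, 2.57, 3.01, 3.14, 3.14, 3.14].

### API

Orientations are given as a unit quaternion [w, x, y, z].
In Python, from rig import env gives the robot as it stands.
- The arm moves only by the tool play_rows, never from a script. Its argument "increments" is a list that holds one entry, the list of rows, each a list of 5 numbers: the shift along the tool's x, y, z as a fraction of full scale, then the turn about the tool's z as a fraction of full scale, then the closure, from -1 (fully open) to 1 (shut), so that 0 is half open. A call has 1 to 20 rows; each row shifts and turns the commanded pose from where the row before left it, along the tool's axes as they then stand; what a row does not reach is not made up. Full scale, the value 1, is 25 mm for a shift and 90 degrees for a turn. A row lasts 1/12 s, in which the tool goes at most 41.7 mm and 7.16 degrees, less where a joint would pass 70% of its speed; a pose out of reach is approached as far as the arm can. A call with a number of a shift or a turn outside -1 to 1 is refused whole. A call with a gripper value outside its range is refused whole. The fingers move at their own pace and stop on an object; "grip_force" is the grip in N (left out, the last holds). Time passes only in rows, so rows that do not move let the fingers close. It gives the time, the measured TCP pose, the force, the opening and the grip force at its end, in the units of the state.
- env.get_obs(): the state, without advancing time (a new reading comes with each control period).
- env.get_image(name): name is "scene" or "top"; returns the picture (400x640x3 uint8, red, green, blue); there is no depth.
- env.get_calibration(name): a dict with "fx", "fy", "cx", "cy" (pixels), "distortion" ([k1, k2, p1, p2, k3] as OpenCV has them; the pictures are not rectified), "pose" (4x4, takes a point from camera to world coordinates). Camera axes: x right, y down, z forward; pixel columns grow to the right and rows downward; lengths in m; the calibration is good to about 2 mm. A picture is of the moment at which its call begins. get_calibration takes no time and is no camera call.
- env.close_job(): hands the job in; it is judged then, once.
The state is a dict: "time_s": time; "qpos": joint angles; "joint_vel": joint speeds; "effort": joint torques, N m; "eef_pos": TCP position; "tcp_rot": TCP orientation; "force": force on the tool from outside, world axes, zero at the start; "ft_torque": the same for the moment, N m; "width": finger opening in m; "finger_force": force on a finger pad.
Only numpy, scipy, OpenCV 4.12 (cv2) and the standard library are available. Lean on these libraries where they do the work, as an engineer would, in place of code of your own. Each camera call takes 0.05 s, during which the arm holds its last target. There are 200 camera calls.

### The job

Set the three thumbwheels of the power unit to 5, 1, 4 (left, middle, right as seen from the robot), turning each wheel gently by stroking its top until its line stands at the right tick (0 nearest the robot, 6 farthest). Only when all three are set, press the round load key beside them gently, fully down, and let it go. Leave the bottles, the pen and the cup as they stand.

Things in the scene. Friction and masses are not known exactly. Their poses are not given: they have to be found in the camera images.
- unit: Power unit: grey box, aluminium deck, 150 (x) by 260 (y) by 65 mm high, fixed to the table. Origin: centre of its underside; +x away from the robot, +y to the robot's left; yaw varies. Three wheels side by side at x = 0, y = 66, 30, -6 mm (left, middle, right) between 8 mm thick fixed pale cheeks that rise 20 mm above the deck; load key at x = 0, y = -85 mm.
- slot_left (a point): Fixed point of the unit at deck height (65 mm), on the nominal axle in the middle of the left wheel: black, 56 mm diameter, 16 mm wide, axle level along the unit's y. The point does not follow the wheel: each wheel's untouched crown stands somewhere 24 to 32 mm above this point, found only by touch.
- slot_middle (a point): The same point for the middle wheel (all three are alike). A wheel is sprung: it sinks 0.4 mm per newton pressed on its crown. It turns against friction of about 2.2 N at the rim when its crown is stroked with shut fingertips, and slips under a press lighter than about 4 N. Over 14 N harms it; 6 to 9 N works.
- slot_right (a point): The same point for the right wheel. Wheels are 36 mm apart along the unit's y; left is +y.
- wheel_left (a joint): Angle of the left wheel, rad = 0.4 x digit (digit 5 at 2.0; stops at -0.15 and 2.55). Grows as its top is stroked away from the robot (+x of the unit). Its white line, over rim and sides, leans 1.2 rad from upright towards the robot at digit 0, is upright at 3 and leans 1.2 rad away at 6; seven dark ticks 0.4 rad apart on the cheeks beside it mark 0 to 6. Stays where left, no clicks.
- wheel_middle (a joint): Angle of the middle wheel, rad = 0.4 x digit (digit 1 at 0.4; stops at -0.15 and 2.55). Grows as its top is stroked away from the robot (+x of the unit). Its white line, over rim and sides, leans 1.2 rad from upright towards the robot at digit 0, is upright at 3 and leans 1.2 rad away at 6; seven dark ticks 0.4 rad apart on the cheeks beside it mark 0 to 6. Stays where left, no clicks.
- wheel_right (a joint): Angle of the right wheel, rad = 0.4 x digit (digit 4 at 1.6; stops at -0.15 and 2.55). Grows as its top is stroked away from the robot (+x of the unit). Its white line, over rim and sides, leans 1.2 rad from upright towards the robot at digit 0, is upright at 3 and leans 1.2 rad away at 6; seven dark ticks 0.4 rad apart on the cheeks beside it mark 0 to 6. Stays where left, no clicks.
- key (a joint): Load key: how far it is pressed, m; 0 up, 0.006 fully down. Sprung round button 28 mm across in a low housing at the unit's right end; takes 5 N to go fully down and springs back. It loads whatever the wheels show, so press it only when all three are set.
- key_top (a point): Centre of the load key's top face; it sinks with the key.
- ink_a: White ink bottle with a black cap, 36 mm across, 95 mm tall, standing at the unit's left side. Origin at the centre of its underside. Leave alone.
- ink_b: A second such ink bottle. Leave alone.
- pen: Tattoo pen standing on its back end: blue metal body, steel grip, clear tip, 32 mm across, 124 mm tall. Origin at the centre of its underside. Leave alone.
- cup: Steel rinse cup, 60 mm across, 60 mm tall. Origin at the centre of its underside. Leave alone.

How it is judged:
By the outcome, as a careful person would: the job done as asked, in the order asked, and still so for the second after the job is handed in, with the robot touching nothing.
It also fails if it takes over 72 s, if anything falls off the work surface, if the arm or the gripper's body presses on something with over 40 N, if the wrist force passes 120 N, or if a joint passes its speed limit or range.

## Working session

There is one attempt and no reset: what is moved stays moved. The work goes in short steps, Python scripts to look and compute and a tool call to move; the robot and the scene stay as the last step left them, time stands still between calls to the robot, and variables do not carry over. Pictures are saved under pics/ and viewed, at most 10 in all, crops included, and the job is handed in when it is done.

Besides the shell and the picture viewer there is one more tool, called after "Call:" by a JSON object that holds its "op" and its "data". play_rows: Moves the arm, as the interface text tells. Shift numbers are shares of 25 mm and turn numbers shares of 90 degrees, none past 1 either way. Its arguments: {"type":"object","properties":{"increments":{"type":"array","items":{"type":"array","items":{"type":"array","items":{"type":"number","minimum":-1,"maximum":1}}}},"grip_force":{"type":"number"}},"required":["increments"]}

```bash
mkdir -p pics; ls
python3 - <<'E'
from rig import env
import cv2,numpy as np
for n in("scene","top"):
    im=env.get_image(n); cv2.imwrite(f"pics/{n}0.png",im[:,:,::-1])
    c=env.get_calibration(n); print(n,c)
print(env.get_obs())
E
```

```text
pics
scene {'fx': 431.18496106849983, 'fy': 431.18496106849983, 'cx': 323.82872655986625, 'cy': 200.29899786905767, 'distortion': array([0.02524958, 0.        , 0.        , 0.        , 0.        ]), 'pose': array([[-0.83754294,  0.34168774, -0.42634646,  1.00520601],
       [ 0.54608838,  0.49839062, -0.67334558,  0.68269643],
       [-0.01758685, -0.79677869, -0.60401525,  0.66633149],
       [ 0.        ,  0.        ,  0.        ,  1.        ]])}
top {'fx': 413.00730907580584, 'fy': 413.00730907580584, 'cx': 321.8219399624684, 'cy': 199.61499757766495, 'distortion': array([-0.01284915,  0.        ,  0.        ,  0.        ,  0.        ]), 'pose': array([[ 0.01550522, -0.99476869,  0.10096954,  0.49387188],
       [-0.9998586 , -0.01476833,  0.00804163,  0.03952302],
       [-0.00650841, -0.10107996, -0.99485702,  0.98100355],
       [ 0.        ,  0.        ,  0.        ,  1.        ]])}
{'time_s': 0.1, 'qpos': array([-8.35249327e-01,  4.07925609e-02,  8.38670823e-02, -3.93527599e-04,
       -1.61550408e+00, -3.33743322e-01]), 'joint_vel': array([ 9.12459726e-04, -1.51888159e-03,  3.09002269e-03,  1.40961703e-04,
       -9.59791635e-04, -5.24485798e-05]), 'effort': array([-4.90077655e-03, -3.69342077e+01,  3.48281336e+01,  6.95177794e+00,
       -4.58060182e-03,  4.31525382e-05]), 'eef_pos': array([ 0.23461074, -0.55189713,  0.2303345 ]), 'tcp_rot': array([-2.46953089e-04, -1.99561501e-01,  9.79884943e-01,  8.02818959e-04]), 'force': array([-0.2099078 ,  0.29025011, -0.33764281]), 'ft_torque': array([ 0.02941727, -0.0059196 , -0.00298843]), 'finger_force': 0.0, 'width': 0.085648297753956}
```

View pics/scene0.png

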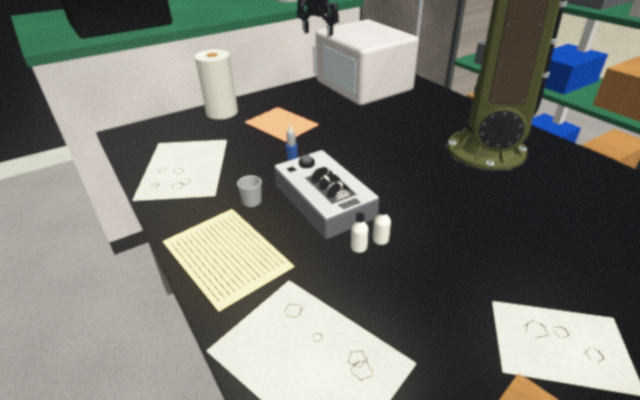

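View pics/top0.png

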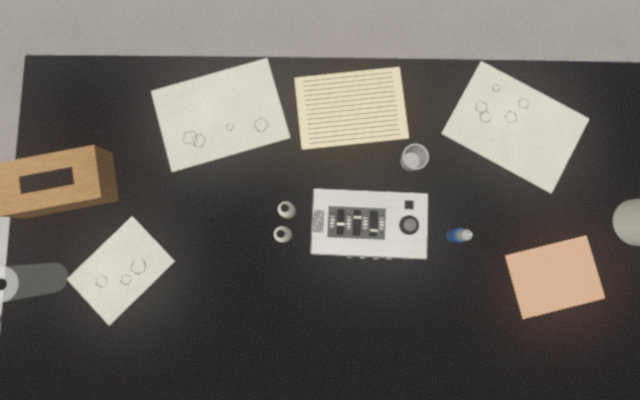

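The top view shows the unit deck from about (312,190) to (428,259), with wheels near (340,222), (357,225) and (374,223) and the key at (409,225). Next I'll enlarge the crops.

Run:
```python
from rig import env
import cv2,numpy as np
a={n:np.mean([env.get_image(n).astype(float) for _ in range(6)],0) for n in("scene","top")}
np.savez("avg.npz",**a)
t=a["top"][184:264,305:435][:,:,::-1].astype(np.uint8)
s=a["scene"][145:235,270:385][:,:,::-1].astype(np.uint8)
cv2.imwrite("pics/t1.png",cv2.resize(t,None,fx=6,fy=6,interpolation=cv2.INTER_CUBIC))
cv2.imwrite("pics/s1.png",cv2.resize(s,None,fx=6,fy=6,interpolation=cv2.INTER_CUBIC))
```

```text
(no output)
```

View pics/t1.png

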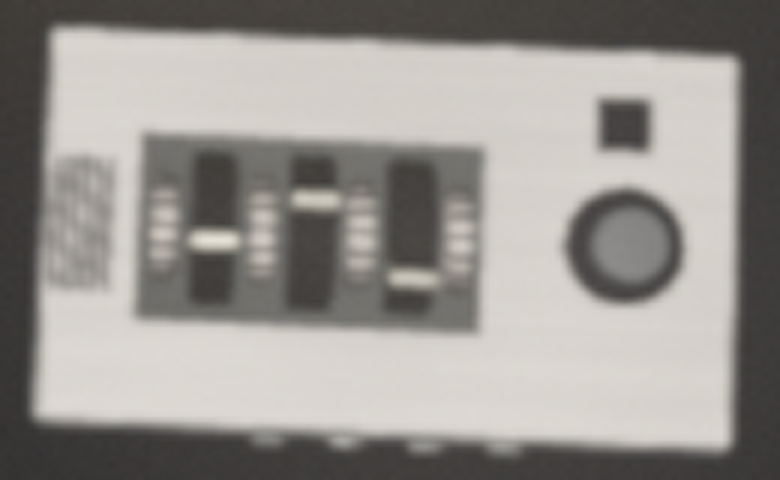

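View pics/s1.png

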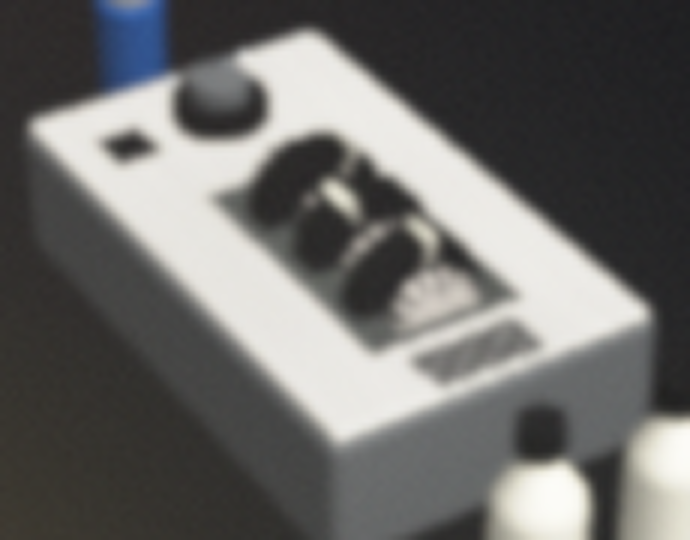

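The crops show all four deck corners, white lines at about digits 3, 4–5 and 1–2, and the key at crop pixel (625,245). Now I'll fit the unit's pose and read the wheel angles.

```bash
cat > h.py <<'E'
from rig import env
import cv2,numpy as np
from scipy.optimize import least_squares
from scipy.spatial.transform import Rotation as Ro
def proj(n,P):
    c=env.get_calibration(n);T=np.linalg.inv(c["pose"])
    K=np.array([[c["fx"],0,c["cx"]],[0,c["fy"],c["cy"]],[0,0,1]])
    return cv2.projectPoints(np.atleast_2d(np.array(P,float)),cv2.Rodrigues(T[:3,:3])[0],T[:3,3],K,c["distortion"])[0][:,0]
def u2w(p,L):
    x,y,a=p;L=np.atleast_2d(L);c,s=np.cos(a),np.sin(a)
    return np.c_[x+c*L[:,0]-s*L[:,1],y+s*L[:,0]+c*L[:,1],L[:,2]]
def full(uv,o): return (np.array(uv,float)+.5)/6-.5+o
WY=[.066,.030,-.006]
E
python3 - <<'E'
from h import *
C=[[.075,.13,.065],[.075,-.13,.065],[-.075,-.13,.065],[-.075,.13,.065]]
ct=full([[50,28],[740,57],[732,450],[35,420]],[305,184])
cs=full([[335,445],[30,128],[315,30],[652,315]],[270,145])
for w in("top","both"):
    f=lambda p:np.r_[(proj("top",u2w(p,C))-ct).ravel(),(proj("scene",u2w(p,C))-cs).ravel()*(w=="both")]
    r=least_squares(f,[.5,0,0]);print(w,r.x,np.round(r.fun,1))
p=r.x;np.save("p.npy",p)
L=full([[214,240],[316,200],[413,278]],[305,184])
for i in range(3):
  for c in(.024,.028,.032):
    g=lambda t:proj("top",u2w(p,[.028*np.sin(t[0]-1.2),WY[i],.065+c-.028+.028*np.cos(t[0]-1.2)]))[0]
    r=least_squares(lambda t:g(t)[1:]-L[i][1:],[1.2]);print(i,c,r.x/.4,g(r.x)-L[i])
for i in range(3):print(u2w(p,[0,WY[i],.065]))
print("key",u2w(p,[0,-.085,.075]), (proj("top",u2w(p,[0,-.085,.08]))+.5-[305,184])*6)
E
```

```text
top [ 0.53617097 -0.05931692 -0.02689697] [-0.6 -1.1  0.8 -1.2  1.   1.1 -1.1  1.1 -0.  -0.  -0.  -0.  -0.  -0.
  0.  -0. ]
both [ 0.53612509 -0.05862013 -0.03028138] [-0.8 -1.3  0.6 -1.   0.5  1.3 -1.6  0.9 -0.6 -0.2 -2.  -1.1 -0.1 -0.8
  1.6 -0.6]
0 0.024 [2.54117489] [-6.27420057e-01 -5.68434189e-14]
0 0.028 [2.52554494] [-0.56359602  0.        ]
0 0.032 [2.50990057] [-4.99217376e-01  2.84217094e-14]
1 0.024 [4.0143274] [-0.74111474  0.        ]
1 0.028 [3.99064107] [-5.98731041e-01  2.84217094e-14]
1 0.032 [3.96706422] [-4.55126059e-01 -2.84217094e-14]
2 0.024 [1.54653785] [-8.24157821e-01 -2.84217094e-14]
2 0.028 [1.53474563] [-6.14912317e-01 -8.52651283e-14]
2 0.032 [1.52291854] [-4.03856980e-01  2.27373675e-13]
[[0.53812336 0.00734961 0.065     ]]
[[ 0.5370334  -0.02863388  0.065     ]]
[[ 0.53594343 -0.06461738  0.065     ]]
key [[ 0.53355157 -0.14358116  0.075     ]] [[626.16966305 246.30338443]]
```

Call:
{"op": "play_rows", "data": {"increments": [[[0,0,0,-0.0725,1],[0,0,0,-0.0725,1],[0,0,0,-0.0725,1],[0,0,0,-0.0725,1],[0,0,0,-0.0725,1],[0,0,0,-0.0725,1],[0,0,0,-0.0725,1],[0,0,0,-0.0725,1],[0,0,0,-0.0725,1],[0,0,0,-0.0725,1],[-0.87,-0.44,0,0,1],[-0.87,-0.44,0,0,1],[-0.87,-0.44,0,0,1],[-0.87,-0.44,0,0,1],[-0.87,-0.44,0,0,1],[-0.87,-0.44,0,0,1],[-0.87,-0.44,0,0,1],[-0.87,-0.44,0,0,1],[-0.87,-0.44,0,0,1],[-0.87,-0.44,0,0,1]]], "grip_force": 40}}

```text
time_s: 2.37
eef_pos: [0.3515, -0.337, 0.2315]
tcp_rot: [0.0, -0.696, 0.718, -0.0]
force: [0.9, -0.5, 1.0]
width: 0.0004
finger_force: 0.0
```

Call:
{"op": "play_rows", "data": {"increments": [[[-0.87,-0.44,0,0,1],[-0.87,-0.44,0,0,1],[-0.87,-0.44,0,0,1],[-0.87,-0.44,0,0,1],[-0.87,-0.44,0,0,1],[-0.87,-0.44,0,0,1],[-0.87,-0.44,0,0,1],[-0.87,-0.44,0,0,1],[-0.87,-0.44,0,0,1],[-0.87,-0.44,0,0,1],[-0.87,-0.44,0.4,0,1],[-0.87,-0.44,0.4,0,1],[-0.87,-0.44,0.4,0,1],[-0.87,-0.44,0.4,0,1],[-0.87,-0.44,0.4,0,1],[-0.87,-0.44,0.4,0,1],[0,0,0,0,1],[0,0,0,0,1]]]}}

```text
time_s: 3.87
eef_pos: [0.5374, 0.0052, 0.1702]
tcp_rot: [-0.001, -0.697, 0.717, 0.001]
force: [-0.0, -1.2, 0.9]
width: -0.0
finger_force: 0.0
```

Call:
{"op": "play_rows", "data": {"increments": [[[-0.085,0.29,0.5,0,1],[0,0,0.7,0,1],[0,0,0.7,0,1],[0,0,0.5,0,1],[0,0,0.3,0,1],[0,0,0.1,0,1],[0,0,0,0,1],[0,0,0,0,1],[0,0,0,0,1]]]}}

```text
time_s: 4.62
eef_pos: [0.531, 0.0068, 0.1025]
tcp_rot: [0.001, -0.696, 0.718, -0.0]
force: [0.5, 0.2, 0.2]
width: 0.0002
finger_force: 0.0
```

Call:
{"op": "play_rows", "data": {"increments": [[[0,0,0.04,0,1],[0,0,0.04,0,1],[0,0,0.04,0,1],[0,0,0,0,1],[0,0,0,0,1]]]}}

```text
time_s: 5.03
eef_pos: [0.5303, 0.0068, 0.0982]
tcp_rot: [-0.0, -0.696, 0.718, 0.0]
force: [-0.3, 0.6, 0.4]
width: 0.0001
finger_force: 0.0
```

Call:
{"op": "play_rows", "data": {"increments": [[[0,0,0.04,0,1],[0,0,0.04,0,1],[0,0,0,0,1],[0,0,0,0,1]]]}}

```text
time_s: 5.37
eef_pos: [0.5303, 0.0068, 0.0962]
tcp_rot: [-0.0, -0.696, 0.718, 0.0]
force: [-0.5, -0.2, 0.7]
width: 0.0002
finger_force: 0.0
```

Call:
{"op": "play_rows", "data": {"increments": [[[0,0,0.04,0,1],[0,0,0.04,0,1],[0,0,0,0,1],[0,0,0,0,1]]]}}

```text
time_s: 5.7
eef_pos: [0.5303, 0.0067, 0.0942]
tcp_rot: [-0.0, -0.696, 0.718, 0.0]
force: [0.3, 0.4, -0.0]
width: 0.0
finger_force: 0.0
```

Call:
{"op": "play_rows", "data": {"increments": [[[0,0,0.04,0,1],[0,0,0.04,0,1],[0,0,0,0,1],[0,0,0,0,1]]]}}

```text
time_s: 6.03
eef_pos: [0.5304, 0.0068, 0.0923]
tcp_rot: [0.0, -0.696, 0.718, 0.0]
force: [-0.2, 0.8, -0.3]
width: 0.0002
finger_force: 0.0
```

Call:
{"op": "play_rows", "data": {"increments": [[[0,0,0.04,0,1],[0,0,0.04,0,1],[0,0,0,0,1],[0,0,0,0,1]]]}}

```text
time_s: 6.37
eef_pos: [0.5305, 0.0067, 0.0908]
tcp_rot: [0.0, -0.696, 0.718, -0.0]
force: [-1.1, 0.3, 3.9]
width: 0.0
finger_force: 1.7
```

Call:
{"op": "play_rows", "data": {"increments": [[[0,0,0.03,0,1],[0,0,0.03,0,1],[0,0,0,0,1],[0,0,0,0,1]]]}}

```text
time_s: 6.7
eef_pos: [0.5306, 0.0067, 0.0895]
tcp_rot: [0.0, -0.696, 0.718, -0.0]
force: [-2.9, 0.3, 5.8]
width: -0.0002
finger_force: 3.1
```

Call:
{"op": "play_rows", "data": {"increments": [[[0,0,0.02,0,1],[0,-0.08,0,0,1],[0,-0.08,0,0,1],[0,-0.08,0,0,1],[0,-0.08,0,0,1],[0,0,0,0,1]]]}}

```text
time_s: 7.2
eef_pos: [0.5391, 0.0065, 0.0894]
tcp_rot: [0.001, -0.696, 0.718, -0.001]
force: [-0.8, 0.3, 6.9]
width: 0.0004
finger_force: 3.5
```

Run:
```python
from h import *
o=env.get_obs();print(o["eef_pos"],o["force"])
s=np.mean([env.get_image("scene").astype(float) for _ in range(4)],0)[120:235,260:385][:,:,::-1].astype(np.uint8)
t=np.mean([env.get_image("top").astype(float) for _ in range(2)],0)[184:264,305:435][:,:,::-1].astype(np.uint8)
a=cv2.resize(s,(400,368),interpolation=cv2.INTER_CUBIC);b=cv2.resize(t,(400,246),interpolation=cv2.INTER_CUBIC)
c=np.zeros((368,800,3),np.uint8);c[:,:400]=a;c[:246,400:]=b
cv2.imwrite("pics/m2.png",c)
```

```text
[0.53910305 0.00649566 0.08935192] [-0.77644256  0.34866337  6.89236054]
```

View pics/m2.png

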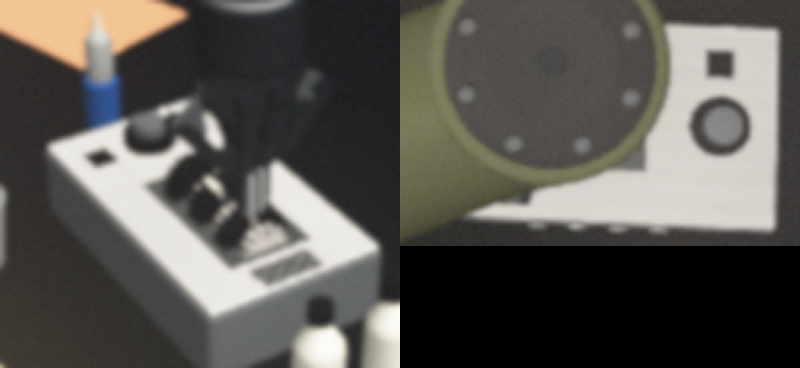

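The fingers sit on the left wheel's crown (about (258,205) in the left half) and are clear of the cheeks. I'll carry on with the stroke.

Call:
{"op": "play_rows", "data": {"increments": [[[0,-0.08,0,0,1],[0,-0.08,0,0,1],[0,-0.08,0,0,1],[0,0,0,0,1],[0,0,0,0,1]]]}}

```text
time_s: 7.92
eef_pos: [0.5451, 0.0063, 0.0894]
tcp_rot: [0.001, -0.696, 0.718, -0.001]
force: [-1.6, 0.5, 6.7]
width: 0.0003
finger_force: 3.3
```

Call:
{"op": "play_rows", "data": {"increments": [[[0,0,-0.4,0,1],[0,0,-0.4,0,1],[0,0.26,0,0,1],[0,0.26,0,0,1],[0,0,0.2,0,1],[0,0,0.3,0,1],[0,0,0.2,0,1],[0,0,0.05,0,1],[0,0,0.05,0,1],[0,0,0,0,1],[0,0,0,0,1]]]}}

```text
time_s: 8.83
eef_pos: [0.5318, 0.0068, 0.0892]
tcp_rot: [0.0, -0.696, 0.718, -0.0]
force: [-2.6, 0.9, 7.5]
width: 0.0002
finger_force: 3.6
```

Call:
{"op": "play_rows", "data": {"increments": [[[0,-0.08,0,0,1],[0,-0.08,0,0,1],[0,-0.08,0,0,1],[0,-0.08,0,0,1],[0,-0.08,0,0,1],[0,-0.08,0,0,1],[0,0,0,0,1],[0,0,0,0,1]]]}}

```text
time_s: 9.5
eef_pos: [0.5441, 0.0064, 0.0892]
tcp_rot: [0.0, -0.696, 0.718, -0.001]
force: [-0.9, 0.4, 7.2]
width: -0.0
finger_force: 3.5
```

Call:
{"op": "play_rows", "data": {"increments": [[[0,0,-0.4,0,1],[0,0,-0.4,0,1],[0.72,0,0,0,1],[0.72,0,0,0,1],[0,0,0.3,0,1],[0,0,0.14,0,1],[0,0,0,0,1],[0,0,0,0,1],[0,0,0,0,1]]]}}

```text
time_s: 10.25
eef_pos: [0.5424, -0.0291, 0.0974]
tcp_rot: [-0.0, -0.697, 0.717, 0.0]
force: [0.6, 0.4, 0.5]
width: -0.0001
finger_force: 0.0
```

Call:
{"op": "play_rows", "data": {"increments": [[[0,0,0.04,0,1],[0,0,0.04,0,1],[0,0,0,0,1],[0,0,0,0,1]]]}}

```text
time_s: 10.58
eef_pos: [0.5424, -0.0294, 0.0954]
tcp_rot: [0.0, -0.696, 0.718, -0.0]
force: [-0.3, -0.2, 0.1]
width: -0.0001
finger_force: 0.2
```

Call:
{"op": "play_rows", "data": {"increments": [[[0,0,0.04,0,1],[0,0,0.04,0,1],[0,0,0,0,1],[0,0,0,0,1]]]}}

```text
time_s: 10.92
eef_pos: [0.5425, -0.0295, 0.0939]
tcp_rot: [0.0, -0.696, 0.718, -0.0]
force: [-2.2, 1.6, 3.2]
width: 0.0001
finger_force: 2.0
```

Call:
{"op": "play_rows", "data": {"increments": [[[0,0,0.03,0,1],[0,0,0.04,0,1],[0,0,0,0,1],[0,0,0,0,1]]]}}

```text
time_s: 11.25
eef_pos: [0.5427, -0.0296, 0.0926]
tcp_rot: [0.001, -0.696, 0.718, -0.0]
force: [-1.5, 1.4, 7.8]
width: 0.0001
finger_force: 3.5
```

Call:
{"op": "play_rows", "data": {"increments": [[[0,0.08,0,0,1],[0,0.08,0,0,1],[0,0.08,0,0,1],[0,0.08,0,0,1],[0,0.08,0,0,1],[0,0.08,0,0,1],[0,0,0,0,1],[0,0,0,0,1]]]}}

```text
time_s: 11.92
eef_pos: [0.5316, -0.0292, 0.093]
tcp_rot: [0.001, -0.696, 0.718, -0.001]
force: [1.3, 0.9, 6.6]
width: 0.0001
finger_force: 2.9
```

Call:
{"op": "play_rows", "data": {"increments": [[[0,0,-0.4,0,1],[0,0,-0.4,0,1],[0,-0.24,0,0,1],[0,-0.24,0,0,1],[0,0,0.3,0,1],[0,0,0.3,0,1],[0,0,0.1,0,1],[0,0,0.05,0,1],[0,0,0.06,0,1],[0,0,0,0,1],[0,0,0,0,1]]]}}

```text
time_s: 12.83
eef_pos: [0.5425, -0.0297, 0.0922]
tcp_rot: [0.0, -0.697, 0.718, -0.0]
force: [-2.4, 1.1, 7.1]
width: -0.0003
finger_force: 3.8
```

Call:
{"op": "play_rows", "data": {"increments": [[[0,0.08,0,0,1],[0,0.08,0,0,1],[0,0.08,0,0,1],[0,0.08,0,0,1],[0,0.08,0,0,1],[0,0.08,0,0,1],[0,0,0,0,1],[0,0,0,0,1]]]}}

```text
time_s: 13.5
eef_pos: [0.5314, -0.0293, 0.0927]
tcp_rot: [0.001, -0.697, 0.718, -0.001]
force: [1.3, 0.5, 6.6]
width: 0.0005
finger_force: 3.3
```

Call:
{"op": "play_rows", "data": {"increments": [[[0,0,-0.4,0,1],[0,0,-0.4,0,1],[0,-0.24,0,0,1],[0,-0.24,0,0,1],[0,0,0.3,0,1],[0,0,0.3,0,1],[0,0,0.1,0,1],[0,0,0.05,0,1],[0,0,0.05,0,1],[0,0,0,0,1],[0,0,0,0,1]]]}}

```text
time_s: 14.42
eef_pos: [0.5425, -0.0297, 0.0922]
tcp_rot: [0.0, -0.696, 0.718, -0.0]
force: [-1.3, 0.1, 7.5]
width: -0.0
finger_force: 3.9
```

Call:
{"op": "play_rows", "data": {"increments": [[[0,0.08,0,0,1],[0,0.08,0,0,1],[0,0.08,0,0,1],[0,0.08,0,0,1],[0,0.08,0,0,1],[0,0.04,0,0,1],[0,0,0,0,1],[0,0,0,0,1]]]}}

```text
time_s: 15.08
eef_pos: [0.5324, -0.0293, 0.0926]
tcp_rot: [0.001, -0.697, 0.718, -0.001]
force: [1.1, -0.2, 6.7]
width: -0.0
finger_force: 3.3
```

Call:
{"op": "play_rows", "data": {"increments": [[[0,0,-0.4,0,1],[0,0,-0.4,0,1],[0.72,0.07,0,0,1],[0.72,0.07,0,0,1],[0,0,0.3,0,1],[0,0,0.14,0,1],[0,0,0,0,1],[0,0,0,0,1],[0,0,0,0,1]]]}}

```text
time_s: 15.83
eef_pos: [0.5268, -0.0647, 0.1003]
tcp_rot: [-0.0, -0.697, 0.717, 0.0]
force: [0.1, 0.0, -0.8]
width: 0.0001
finger_force: 0.0
```

Call:
{"op": "play_rows", "data": {"increments": [[[0,0,0.04,0,1],[0,0,0.04,0,1],[0,0,0,0,1],[0,0,0,0,1]]]}}

```text
time_s: 16.17
eef_pos: [0.5267, -0.065, 0.0983]
tcp_rot: [-0.0, -0.696, 0.718, 0.0]
force: [0.9, -0.4, 0.0]
width: 0.0
finger_force: 0.0
```

Call:
{"op": "play_rows", "data": {"increments": [[[0,0,0.04,0,1],[0,0,0.04,0,1],[0,0,0,0,1],[0,0,0,0,1]]]}}

```text
time_s: 16.5
eef_pos: [0.5267, -0.0652, 0.0962]
tcp_rot: [-0.0, -0.696, 0.718, 0.0]
force: [0.1, -0.0, 0.5]
width: 0.0
finger_force: 0.0
```

Call:
{"op": "play_rows", "data": {"increments": [[[0,-0.08,0.04,0,1],[0,0,0.04,0,1],[0,0,0,0,1],[0,0,0,0,1]]]}}

```text
time_s: 16.83
eef_pos: [0.529, -0.0652, 0.0947]
tcp_rot: [0.0, -0.696, 0.718, -0.0]
force: [0.2, -0.1, 2.1]
width: 0.0002
finger_force: 0.9
```

Call:
{"op": "play_rows", "data": {"increments": [[[0,0,0.04,0,1],[0,0,0.04,0,1],[0,0,0,0,1],[0,0,0,0,1]]]}}

```text
time_s: 17.17
eef_pos: [0.5291, -0.0653, 0.0931]
tcp_rot: [0.0, -0.696, 0.718, -0.0]
force: [-0.5, 0.2, 5.4]
width: -0.0
finger_force: 2.7
```

Next comes 0.8 mm more press, a 14 mm stroke, a reset, and a second stroke.

Call:
{"op": "play_rows", "data": {"increments": [[[0,0,0.03,0,1],[0,0,0,0,1],[0,-0.08,0,0,1],[0,-0.08,0,0,1],[0,-0.08,0,0,1],[0,-0.08,0,0,1],[0,-0.08,0,0,1],[0,-0.08,0,0,1],[0,-0.08,0,0,1],[0,0,0,0,1],[0,0,0,0,1]]]}}

```text
time_s: 18.08
eef_pos: [0.5432, -0.0657, 0.0926]
tcp_rot: [0.0, -0.696, 0.718, -0.001]
force: [-1.9, 0.1, 6.9]
width: 0.0
finger_force: 3.2
```

Call:
{"op": "play_rows", "data": {"increments": [[[0,0,-0.4,0,1],[0,0,-0.4,0,1],[0,0.26,0,0,1],[0,0.26,0,0,1],[0,0,0.3,0,1],[0,0,0.3,0,1],[0,0,0.1,0,1],[0,0,0.05,0,1],[0,0,0.05,0,1],[0,0,0,0,1],[0,0,0,0,1]]]}}

```text
time_s: 19.0
eef_pos: [0.53, -0.0652, 0.0923]
tcp_rot: [0.0, -0.697, 0.718, -0.0]
force: [-1.7, 2.0, 7.5]
width: 0.0001
finger_force: 3.6
```

Call:
{"op": "play_rows", "data": {"increments": [[[0,-0.08,0,0,1],[0,-0.08,0,0,1],[0,-0.08,0,0,1],[0,-0.08,0,0,1],[0,-0.08,0,0,1],[0,-0.08,0,0,1],[0,0,0,0,1],[0,0,0,0,1]]]}}

```text
time_s: 19.67
eef_pos: [0.5423, -0.0656, 0.0924]
tcp_rot: [0.0, -0.696, 0.718, -0.001]
force: [-1.6, 1.4, 6.7]
width: 0.0001
finger_force: 3.5
```

Call:
{"op": "play_rows", "data": {"increments": [[[0,0,-0.4,0,1],[0,0,-0.9,0,1],[0,0,-0.9,0,1],[0,0,-0.9,0,1],[0.5,0.3,-0.9,0,1],[1,0.5,0,0,1],[1,0.5,0,0,1],[1,0.5,0,0,1],[1,0.5,0,0,1],[1,0.5,0,0,1],[1,0.5,0,0,1],[1,0.5,0,0,1],[1,0.5,0,0,1],[1,0.5,0,0,1],[1,0.5,0,0,1],[0,0,0,0,1],[0,0,0,0,1]]]}}

```text
time_s: 21.08
eef_pos: [0.4004, -0.3249, 0.191]
tcp_rot: [-0.0, -0.695, 0.719, 0.001]
force: [0.7, 0.7, 0.0]
width: 0.0001
finger_force: 0.0
```

Run:
```python
from h import *
print(env.get_obs()["eef_pos"])
a={n:np.mean([env.get_image(n).astype(float) for _ in range(6)],0) for n in("scene","top")}
np.savez("avg2.npz",**a)
s=a["scene"][165:210,305:365][:,:,::-1].astype(np.uint8)
t=a["top"][200:245,322:392][:,:,::-1].astype(np.uint8)
c=np.zeros((580,800,3),np.uint8)
c[:300,:400]=cv2.resize(s,(400,300),interpolation=cv2.INTER_CUBIC)
c[:257,400:]=cv2.resize(t,(400,257),interpolation=cv2.INTER_CUBIC)
c[300:,:400]=cv2.resize(a["top"][:,:,::-1].astype(np.uint8),(400,280))
cv2.imwrite("pics/m3.png",c)
# subpixel line rows along each wheel column, top view, before/after
b=np.load("avg.npz")
p=np.load("p.npy")
for nm,A in(("before",b),("after",a)):
  for i in range(3):
    u,v=full([[214,240],[316,200],[413,278]],[305,184])[i]
    g=A["top"].mean(2)[200:245,int(round(u))-1:int(round(u))+2].mean(1); g=g[5:-5]
    k=g.argmax();w=np.clip(g[max(k-2,0):k+3]-60,0,None);row=205+(np.arange(max(k-2,0),k+3)[:len(w)]*w).sum()/w.sum()
    cr=[.027,.0305,.0303][i]
    f=lambda t:proj("top",u2w(p,[.028*np.sin(t[0]-1.2),WY[i],.065+cr-.028+.028*np.cos(t[0]-1.2)]))[0][1]-row
    print(nm,i,round(row,2),g.max(),least_squares(f,[1.2]).x/.4)
```

```text
[ 0.40036959 -0.32490584  0.19103976]
before 0 223.67 213.62962962962965 [2.51312329]
before 1 205.86 208.83333333333334 [6.73505143]
before 2 205.95 205.37037037037035 [6.73957029]
after 0 238.16 211.14814814814815 [-0.97006598]
after 1 205.86 208.38888888888889 [6.73505734]
after 2 205.95 205.4259259259259 [6.73954654]
```

View pics/m3.png

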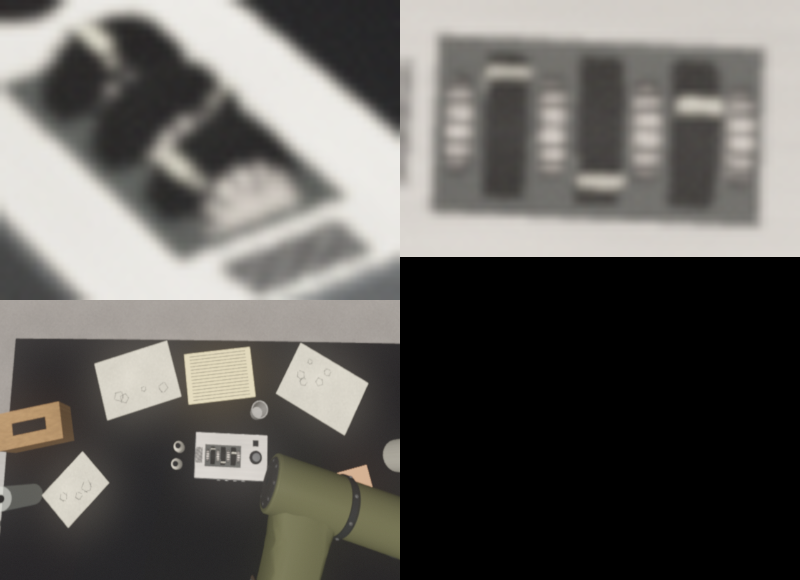

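The lines now stand at about 5 (crop row 71), 1 (row 181) and 4 (row 105). I'll measure them to sub-pixel level and check for row bias.

```bash
cat > meas.py <<'E'
from h import *
p=np.load("p.npy");CR=[.027,.0305,.0303]
def meas(A,b=0):
  G=cv2.GaussianBlur(A["top"].mean(2),(1,1),0);out=[]
  for i in range(3):
    u=full([[214,0],[316,0],[413,0]],[305,184])[i][0];u=int(round(u))
    g=G[209:235,u-1:u+2].mean(1);k=g.argmax();q=np.arange(max(k-3,0),min(k+4,len(g)));w=np.clip(g[q]-75,0,None)
    row=209+(q*w).sum()/w.sum()+b
    f=lambda t:proj("top",u2w(p,[.028*np.sin(t[0]-1.2),WY[i],.065+CR[i]-.028+.028*np.cos(t[0]-1.2)]))[0][1]-row
    out+=[row,least_squares(f,[1.2]).x[0]/.4]
  return np.round(out,2)
E
python3 - <<'E'
from meas import *
b,a=np.load("avg.npz"),np.load("avg2.npz")
for B in(-.4,0,.4):
  x,y=meas(b,B)[1::2],meas(a,B)[1::2];print(B,x,y,"delta",y-x)
print("stroke",np.array([26.8,-32.3,26.4])/11.2)
# deck edges + slot edges by gradient at each wheel column
G=a["top"].mean(2)
for i in range(3):
  u=int(round(full([[213,0],[314,0],[411,0]],[305,184])[i][0]))
  for du in(-4,4):
    g=np.gradient(G[:,u+du]);r=np.arange(185,265);s=g[185:265]
    def pk(lo,hi,sg):
      q=np.arange(lo,hi);w=np.clip(sg*g[q],0,None)**2;return (q*w).sum()/w.sum()
    e=[pk(186,194,1),pk(203,210,-1),pk(234,243,1),pk(250,262,-1)]
    print(i,np.round(e,2),"deckmid",(e[0]+e[3])/2,"slotmid",(e[1]+e[2])/2,"model",proj("top",u2w(p,[0,WY[i],.065]))[0][1],"model edges",proj("top",u2w(p,[[.075,WY[i],.065],[-.075,WY[i],.065]]))[:,1])
E
```

```text
-0.4 [2.61 4.07 1.62] [5.19 1.08 4.  ] delta [ 2.58 -2.99  2.38]
0 [2.53 3.99 1.53] [5.06 0.97 3.92] delta [ 2.53 -3.02  2.39]
0.4 [2.45 3.9  1.44] [4.94 0.86 3.83] delta [ 2.49 -3.04  2.39]
stroke [ 2.39285714 -2.88392857  2.35714286]
0 [188.99 206.   236.92 254.82] deckmid 221.90448891392344 slotmid 221.4643416134445 model 221.73907067825618 model edges [188.20796222 255.81652508]
0 [189.13 206.4  237.36 255.27] deckmid 222.2005860162753 slotmid 221.88010773255763 model 221.73907067825618 model edges [188.20796222 255.81652508]
1 [189.82 206.81 237.39 255.47] deckmid 222.64917921063784 slotmid 222.09993392857916 model 222.4763858115815 model edges [188.92690933 256.57254877]
1 [190.02 207.11 238.18 257.33] deckmid 223.6772403400107 slotmid 222.64590327112626 model 222.4763858115815 model edges [188.92690933 256.57254877]
2 [190.37 207.44 238.1  256.25] deckmid 223.3091453184009 slotmid 222.77025855317834 model 223.21330758469773 model edges [189.64677773 257.32679742]
2 [190.85 207.85 238.75 257.18] deckmid 224.01106961903102 slotmid 223.29980731367988 model 223.21330758469773 model edges [189.64677773 257.32679742]
```

Run:
```python
from meas import *
a=np.load("avg2.npz")
C=[[.075,.13,.065],[.075,-.13,.065],[-.075,-.13,.065],[-.075,.13,.065]]
cs=full([[335,445],[30,128],[315,30],[652,315]],[270,145])
ps=least_squares(lambda q:(proj("scene",u2w(q,C))-cs).ravel(),p);print(ps.x,ps.fun)
O=[];S=10
for n,q,o,sz in(("scene",ps.x,(315,163),(40,45)),("top",p,(330,203),(55,38))):
  im=a[n][o[1]:o[1]+sz[1],o[0]:o[0]+sz[0]][:,:,::-1].astype(np.uint8)
  S=9 if n=="scene" else 7
  im=cv2.resize(im,None,fx=S,fy=S,interpolation=cv2.INTER_CUBIC)
  for i,d in enumerate([5,1,4]):
    for dd,col in((-.3,(0,0,255)),(0,(0,255,0)),(.3,(255,0,0))):
      t=.4*(d+dd)-1.2;P=[[.028*np.sin(t),WY[i]+y,.065+CR[i]-.028+.028*np.cos(t)] for y in(-.008,.008)]
      for uv in (proj(n,u2w(q,P))+.5-o)*S: cv2.circle(im,tuple(int(x) for x in uv),3,col,-1)
  O.append(im)
c=np.zeros((410,760,3),np.uint8)
for im,x in zip(O,(0,370)):c[:im.shape[0],x:x+im.shape[1]]=im[:, :760-x]
cv2.imwrite("pics/o4.png",c)
```

```text
[ 0.53670024 -0.05667565 -0.03606728] [-0.68350619  0.40701055 -1.61693711 -0.87240765  0.44428429 -0.46479339
  1.78030244  0.04443677]
```

View pics/o4.png

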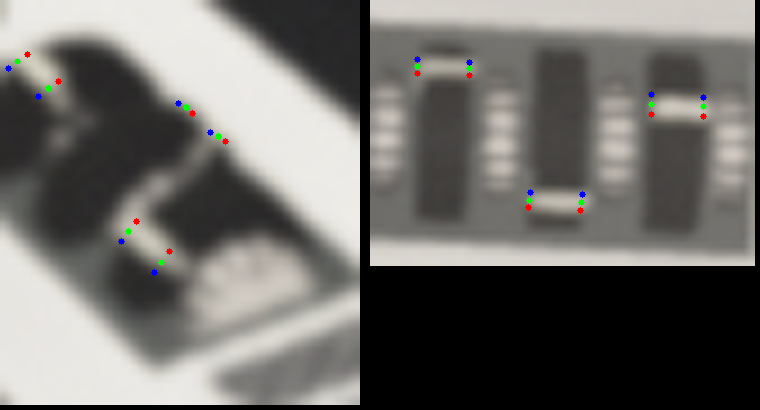

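In both views the lines lie on the green target marks, except the right wheel, which is about 0.1 digit low. I'll nudge it 1.4 mm.

Call:
{"op": "play_rows", "data": {"increments": [[[-0.96,-0.455,0,0,1],[-0.96,-0.455,0,0,1],[-0.96,-0.455,0,0,1],[-0.96,-0.455,0,0,1],[-0.96,-0.455,0,0,1],[-0.96,-0.455,0,0,1],[-0.96,-0.455,0,0,1],[-0.96,-0.455,0,0,1],[-0.96,-0.455,0,0,1],[-0.96,-0.455,0,0,1],[-0.96,-0.455,0,0,1],[0,0,0.9,0,1],[0,0,0.9,0,1],[0,0,0.9,0,1],[0,0,0.7,0,1],[0,0,0.2,0,1],[0,0,0,0,1],[0,0,0,0,1],[0,0,0,0,1]]]}}

```text
time_s: 23.27
eef_pos: [0.5353, -0.0639, 0.1033]
tcp_rot: [0.001, -0.696, 0.718, -0.001]
force: [-0.6, 0.7, 0.4]
width: 0.0001
finger_force: 0.0
```

Call:
{"op": "play_rows", "data": {"increments": [[[0.04,0.04,0.2,0,1],[0,0,0.1,0,1],[0,0,0.08,0,1],[0,0,0.08,0,1],[0,0,0,0,1],[0,0,0,0,1]]]}}

```text
time_s: 23.77
eef_pos: [0.5341, -0.065, 0.092]
tcp_rot: [0.001, -0.696, 0.718, -0.001]
force: [-2.8, 1.0, 7.5]
width: 0.0
finger_force: 4.0
```

Call:
{"op": "play_rows", "data": {"increments": [[[0,-0.03,0,0,1],[0,-0.03,0,0,1],[0,0,0,0,1],[0,0,0,0,1]]]}}

```text
time_s: 24.1
eef_pos: [0.5357, -0.065, 0.0921]
tcp_rot: [0.001, -0.696, 0.718, -0.001]
force: [-1.8, 1.3, 7.8]
width: 0.0002
finger_force: 3.9
```

Moved 1.6 mm. Now I'll lift and pull back to re-measure before the key.

Call:
{"op": "play_rows", "data": {"increments": [[[0,0,-0.4,0,1],[0,0,-0.9,0,1],[0,0,-0.9,0,1],[0,0,-0.9,0,1],[0.5,0.3,-0.9,0,1],[1,0.5,0,0,1],[1,0.5,0,0,1],[1,0.5,0,0,1],[1,0.5,0,0,1],[1,0.5,0,0,1],[1,0.5,0,0,1],[1,0.5,0,0,1],[1,0.5,0,0,1],[1,0.5,0,0,1],[1,0.5,0,0,1],[0,0,0,0,1],[0,0,0,0,1]]]}}

```text
time_s: 25.52
eef_pos: [0.3936, -0.3242, 0.1901]
tcp_rot: [-0.0, -0.695, 0.719, 0.0]
force: [0.2, -0.5, -1.0]
width: -0.0001
finger_force: 0.0
```

Run:
```python
from meas import *
a={n:np.mean([env.get_image(n).astype(float) for _ in range(6)],0) for n in("scene","top")}
np.savez("avg3.npz",**a);print(meas(a),env.get_obs()["eef_pos"])
T=a["top"][184:264,305:435]
k=full([[632,245]],[305,184])
for h in(.07,.075,.08):print(h,proj("top",u2w(p,[0,-.085,h])),k)
```

```text
[211.91   5.06 231.43   0.97 217.44   4.03] [ 0.39463175 -0.32310501  0.19005148]
0.07 [[407.93938418 224.73694822]] [[409.91666667 224.41666667]]
0.075 [[408.39796378 224.6442689 ]] [[409.91666667 224.41666667]]
0.08 [[408.86161051 224.55056407]] [[409.91666667 224.41666667]]
```

Call:
{"op": "play_rows", "data": {"increments": [[[-0.915,-0.67,0,0,1],[-0.915,-0.67,0,0,1],[-0.915,-0.67,0,0,1],[-0.915,-0.67,0,0,1],[-0.915,-0.67,0,0,1],[-0.915,-0.67,0,0,1],[-0.915,-0.67,0,0,1],[-0.915,-0.67,0,0,1],[0,0,0.7,0,1],[0,0,0.9,0,1],[0,0,0.9,0,1],[0,0,0.7,0,1],[0,0,0.2,0,1],[0,0,0,0,1],[0,0,0,0,1],[0,0,0,0,1]]]}}

```text
time_s: 27.45
eef_pos: [0.5348, -0.1446, 0.1069]
tcp_rot: [0.001, -0.696, 0.718, -0.001]
force: [-0.5, -0.5, 0.4]
width: 0.0001
finger_force: 0.0
```

Call:
{"op": "play_rows", "data": {"increments": [[[0,0.03,0.08,0,1],[0,0,0.08,0,1],[0,0,0.08,0,1],[0,0,0.08,0,1],[0,0,0.08,0,1],[0,0,0.08,0,1],[0,0,0.08,0,1],[0,0,0.08,0,1],[0,0,0,0,1],[0,0,0,0,1]]]}}

```text
time_s: 28.28
eef_pos: [0.5331, -0.1444, 0.0889]
tcp_rot: [-0.0, -0.696, 0.718, 0.0]
force: [-0.4, 0.3, 0.2]
width: 0.0002
finger_force: 0.0
```

Call:
{"op": "play_rows", "data": {"increments": [[[0,0,0.08,0,1],[0,0,0.08,0,1],[0,0,0,0,1],[0,0,0,0,1]]]}}

```text
time_s: 28.62
eef_pos: [0.5335, -0.1444, 0.0855]
tcp_rot: [0.0, -0.696, 0.718, -0.0]
force: [-0.9, 0.4, 2.2]
width: 0.0
finger_force: 1.1
```

Call:
{"op": "play_rows", "data": {"increments": [[[0,0,0.06,0,1],[0,0,0.06,0,1],[0,0,0,0,1],[0,0,0,0,1]]]}}

```text
time_s: 28.95
eef_pos: [0.5335, -0.1444, 0.0824]
tcp_rot: [0.0, -0.696, 0.718, -0.0]
force: [0.2, 0.1, 4.4]
width: -0.0002
finger_force: 2.0
```

Call:
{"op": "play_rows", "data": {"increments": [[[0,0,0.04,0,1],[0,0,0.03,0,1],[0,0,0,0,1],[0,0,0,0,1]]]}}

```text
time_s: 29.28
eef_pos: [0.5335, -0.1444, 0.0811]
tcp_rot: [0.0, -0.696, 0.718, -0.0]
force: [-1.2, -0.0, 7.5]
width: 0.0001
finger_force: 3.5
```

Call:
{"op": "play_rows", "data": {"increments": [[[0,0,0.03,0,1],[0,0,0,0,1],[0,0,0,0,1]]]}}

```text
time_s: 29.53
eef_pos: [0.5336, -0.1445, 0.0811]
tcp_rot: [0.0, -0.696, 0.718, -0.001]
force: [-1.9, 1.8, 9.4]
width: 0.0001
finger_force: 5.1
```

The key is at its hard stop: z holds at 81.1 mm while the force rises. Releasing and pulling back.

Call:
{"op": "play_rows", "data": {"increments": [[[0,0,-0.1,0,1],[0,0,-0.3,0,1],[0,0,-0.6,0,1],[0,0,-0.9,0,1],[0,0,-0.9,0,1],[0,0,-0.9,0,1],[0,0,-0.9,0,1],[1,0.7,0,0,1],[1,0.7,0,0,1],[1,0.7,0,0,1],[1,0.7,0,0,1],[1,0.7,0,0,1],[1,0.7,0,0,1],[1,0.7,0,0,1],[0,0,0,0,1],[0,0,0,0,1],[0,0,0,0,1]]]}}

```text
time_s: 30.95
eef_pos: [0.4053, -0.3153, 0.1939]
tcp_rot: [-0.0, -0.696, 0.718, 0.001]
force: [-1.0, 0.1, -0.3]
width: -0.0
finger_force: 0.0
```

Run:
```python
from meas import *
a={n:np.mean([env.get_image(n).astype(float) for _ in range(6)],0) for n in("scene","top")}
print(meas(a),env.get_obs()["eef_pos"],env.get_obs()["force"])
b=np.load("avg.npz");d=np.abs(a["top"]-b["top"]).mean(2)
print("bottles",d[195:245,270:300].max(),"cup",d[140:175,395:432].max(),"pen scene",np.abs(a["scene"]-b["scene"]).mean(2)[122:155,284:299].max())
```

```text
[211.9    5.07 231.43   0.97 217.43   4.03] [ 0.4055702  -0.31550714  0.19452661] [-0.06681531  0.69492676  1.204605  ]
bottles 4.777777777777776 cup 3.6111111111111094 pen scene 3.1666666666666665
```

The wheels haven't changed since the last reading, and the bottles, cup and pen are where they were. Handing in.

```bash
python3 -c "
from rig import env
print(env.close_job())"
```

```text
the job is handed in; nothing more can be done
None
```

The job is handed in: the wheels read about 5.07, 0.97 and 4.03 in the top camera, the load key was then pressed to its stop (about 9 N) and released, and the bottles, pen and cup did not move; the hand-in gave no verdict.

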